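Hold the easel back down in a picture frame while it is fastened

TASK

The picture frame lies face down on its mat and its loose easel back lies beside it. Swing both brass catches right back along the rails, then fit the back into the frame's recess, leg side up and with the leg's brass hinge at the end that has the saw-tooth hanger, and press it down against the sprung plate with a steady push of about 10 newtons (a kilo's weight, never so hard that the glass under it breaks). Finish while still holding it down like that, flat and below the rails, so that I can turn the catches over it; leave the stock round about where it is.

Things in the scene. Friction and masses are not known exactly. Their poses are not given: they have to be found in the camera images.
- frame: Pale oak picture frame, face down on a grey mat (230 x 190 x 3 mm); it does not move. Frame outside 204 (x) x 164 (y) mm; its rails are 24 mm wide and their upward (back) face is 33 mm above the table. The recess inside measures 156 (x) x 116 (y) mm. Origin on the table under the centre of the recess; x along the long side towards the rail with the brass saw-tooth hanger (the frame's top end), z up.
- frame_hanger (a point): Middle of the saw-tooth hanger, on the back face of the frame's top rail, 90 mm along the frame's x from its centre.
- spring_plate: Cork-faced filler plate, 152 x 112 mm, that fills the recess and rides on springs over the glass. Origin at the centre of its top face, axes as the frame's. Free, its top lies 3.5 mm below the rails' back face; pressed, it goes straight down without tipping, 1 mm for every 2 N (2 N/mm), to a stop at 12 mm. The glass breaks if it is pressed with more than 30 N.
- catch_left (a joint): Brass turn-button on the long rail at the frame's +y side, a flat arm 46 mm long, 12 mm wide, top 3.5 mm above the rail, pivoted at point catch_left_pivot. 0 = its knob end lies along the rail towards the frame's +x (clear of the recess); grows as the knob end swings inward; 1.57 = straight across into the recess, blocking it. Range -0.35 to 2.0 rad; clear of the recess below 0.2. Turns with light friction (under 1 N at the knob) and stays where it is left.
- catch_left_knob (a point): Middle height of the left catch's upright brass thumb knob: 9 to 12 mm thick, its top 17.5 mm above the rail, 27 mm from the pivot; this point is 10 mm above the rail.
- catch_left_pivot (a point): Pivot of the left catch on the rail's back face: 17 mm towards -x and 70 mm towards +y from the frame's centre.
- catch_right (a joint): The same catch on the rail at the frame's -y side, mirrored: 0 = knob end along the rail towards the frame's +x, grows inward, 1.57 = straight across the recess.
- catch_right_knob (a point): Middle height of the right catch's thumb knob, as on the left.
- catch_right_pivot (a point): Pivot of the right catch: 17 mm towards -x and 70 mm towards -y from the frame's centre.
- back: The easel back: brown panel 150 (x) x 110 (y) x 6 mm, 0.13 to 0.21 kg, lying leg side up. A folded dark wooden leg stands on it along x, 100 mm long (from x = -56 to +44 mm), 20 mm wide, 18 mm high (top 24 mm above the panel's underside), fixed to it; the brass hinge is at its +x end. Origin at the centre of the panel's underside, z up. It fits the recess with 3 mm to spare all round; lying loose on the sprung plate it stands 1 to 2 mm proud of the rails.
- back_hinge (a point): The leg's brass hinge: 60 mm along the back's x from its centre, on top of the panel.
- back_leg (a point): Top of the leg above the panel's centre, 24 mm above its underside; grasp the leg here across its 20 mm width.
- case_pink: Pink crochet glasses case 206 x 78 x 23 mm, at the left edge; leave it alone. Origin under its centre.
- coasters_plum: Plum crochet coasters, 115 x 115 x 28 mm, at the back; leave them alone. Origin under the centre.
- hairtie_violet: Kraft card 158 x 90 x 16 mm with a violet flower hair tie, at the back; leave it alone. Origin under its centre.
- hairtie_teal: Kraft card 155 x 88 x 16 mm with a teal flower hair tie, at the back right; leave it alone. Origin under its centre.
- case_jade: Jade green crochet glasses case 202 x 79 x 24 mm, to the right of the frame; leave it alone. Origin under its centre.
- case_aqua: Aqua blue crochet glasses case 203 x 80 x 22 mm, right of the green one; leave it alone. Origin under its centre.

How it is judged:
By the outcome, as a careful person would: the job done as asked, in the order asked, and still so for the second after the job is handed in, while the arm keeps its last pose, push and grip.
It also fails if it takes over 54 s, if anything falls off the work surface, if the arm or the gripper's body presses on something with over 40 N, if the wrist force passes 120 N, or if a joint passes its speed limit or range.

ROBOT

A 6-joint arm with a two-finger parallel gripper is mounted at the origin on a cart in front of the work surface, level with it; the furniture and walls round the work are solid. World frame = base frame: x ahead of the robot, y to its left, z up, the work surface at z = 0. Lengths are in m, angles in rad, forces in N, time in s.
With the tool pointing down it reaches from about 0.35 to 0.875 m from the base axis. Payload 4.2 kg.
Tool frame: the origin (TCP) lies midway between the tips of the shut fingers; the grasp point (between the pads) lies 19 mm behind it (r.grip_depth is the z of the grasp point in the tool frame, in m); z points along the fingers, y is the direction in which the jaws open and shut (so a half turn about z gives the same grasp; the last joint's range is limited). The gripper opens to 87 mm and grips with 3 to 60 N. Pads are 19 mm wide; open, the fingers measure 117 mm over their backs; the gripper's body (75 mm by 190 mm) begins 51 mm behind the grasp point.
Start: joints at [1.551, 0.385, 0.008, 0, -1.194, -0.259], TCP at [0.172, 0.601, 0.223] pointing down, gripper open.
Joint ranges: [-3.14, 3.14], [-1.21, 2.06], [-1.07, 1.41], [-3.16, 2.05], [-2.99, -0.16], [-3.1, 3.1]. Speed limits (rad/s): [2.79, 2.79, 3.14, 3.14, 3.14, 3.14].

INTERFACE

Orientations are given as a unit quaternion [w, x, y, z].
In Python, from bench import status, optics, order, r gives the robot as it stands. The module is installed in compiled form; this text tells all that it offers.
- The arm moves only by the tool carry_out, never from a script. Its argument "increments" is a list of rows, each a list of 4 numbers: the shift along the tool's x, y, z in m, then the turn about the tool's z in degrees. In form: [[tx, ty, tz, yaw], ...]. A call has 1 to 20 rows; each row shifts and turns the pose as measured when the row begins, along the tool's axes as they then stand; what a row does not reach is not made up. A row lasts 1/10 s, in which the tool goes at most 50 mm and 8.59 degrees, less where a joint would pass 70% of its speed; a pose out of reach is approached as far as the arm can. A call with a gripper value outside its range is refused whole. "claw" is the opening in per cent of the stroke, from 0 (shut) to 100 (fully open), set as the call begins (left out, the last holds). The fingers move at their own pace and stop on an object; "squeeze" is the grip in N (left out, the last holds). Time passes only in rows, so rows that do not move let the fingers close. It gives the time, the measured TCP pose, the force and the opening at its end, in the units of the state.
- status.observe(): the state, without advancing time (a new reading comes with each control period).
- optics.snapshot(name): name is "scene" or "top" or "wrist"; returns a dict with "pixels" (384x512x3 uint8, red, green, blue), "fx", "fy", "cx", "cy" (pixels), "distortion" ([k1, k2, p1, p2, k3] as OpenCV has them; the pictures are not rectified), "R" (3x3) and "t" (3): a world point X has camera coordinates R X + t. Camera axes: x right, y down, z forward; pixel columns grow to the right and rows downward; lengths in m; the calibration is good to about 2 mm. A picture is of the moment at which its call begins. There is no depth.
- order.hand_in(): hands the job in, once; it reports no verdict.
The state is a dict: "clock": time; "qpos": joint angles; "joint_vel": joint speeds; "joint_efforts": joint torques, N m; "position": TCP position; "orientation": TCP orientation; "contact_force": force on the tool from outside, world axes, zero at the start; "wrist_torque": the same for the moment, N m; "finger_gap": finger opening in m.
Only numpy, scipy, OpenCV 4.12 (cv2) and the standard library are available. Lean on these libraries where they do the work, as an engineer would, in place of code of your own. Each camera call takes 0.05 s, during which the arm holds its last target.

## Working session

There is one attempt and no reset: what is moved stays moved. The work goes in short steps, Python scripts to look and compute and a tool call to move; the robot and the scene stay as the last step left them, time stands still between calls to the robot, and variables do not carry over. Pictures are saved under pics/ and viewed, and the job is handed in when it is done.

Besides the shell and the picture viewer there is one more tool, called after "Emit:" as name(argument=value, ...), one argument or row to a line, values as JSON. carry_out: Moves the arm, as the interface text tells. Its arguments: {"type":"object","properties":{"increments":{"type":"array"},"claw":{"type":"number"},"squeeze":{"type":"number"}},"required":["increments"]}

```bash
mkdir -p pics
cat > h.py <<'E'
import numpy as np, cv2
from bench import status, optics, order, r
def snap(n,f):
    s=optics.snapshot(n); cv2.imwrite('pics/'+f+'.png',s['pixels'][:,:,::-1]); np.savez('pics/'+f+'.npz',**{k:np.array(v) for k,v in s.items()}); return s
def load(f): return dict(np.load('pics/'+f+'.npz'))
def K(s): return np.array([[s['fx'],0,s['cx']],[0,s['fy'],s['cy']],[0,0,1.]])
def cast(s,px,z):
    p=cv2.undistortPoints(np.array(px,float).reshape(-1,1,2),K(s),np.array(s['distortion'],float)).reshape(-1,2)
    R=np.array(s['R']);t=np.array(s['t']);C=-R.T@t
    d=np.c_[p,np.ones(len(p))]@R
    return C+d*((z-C[2])/d[:,2])[:,None]
def proj(s,X):
    return cv2.projectPoints(np.array(X,float).reshape(-1,1,3),cv2.Rodrigues(np.array(s['R'],float))[0],np.array(s['t'],float),K(s),np.array(s['distortion'],float))[0].reshape(-1,2)
E
python3 - <<'E'
from h import *
for n in ['scene','top','wrist']:
    s=snap(n,n+'0'); print(n,s['fx'],-np.array(s['R']).T@s['t'])
o=status.observe(); print(o)
E
```

```text
scene 435.28127727217094 [-0.02300954 -0.78300111  1.31172428]
top 380.9220282374885 [0.36568698 0.0189358  1.45930903]
wrist 342.4412590138659 [0.23776375 0.58311351 0.3842216 ]
{'clock': 0.15, 'qpos': array([ 1.55060189e+00,  3.85381938e-01,  6.96945116e-03, -2.94338549e-04,
       -1.19399500e+00, -2.58604026e-01]), 'joint_vel': array([-0.00030438, -0.00218193,  0.00355127,  0.00221862,  0.0005936 ,
       -0.00114062]), 'joint_efforts': array([-2.78944826e-04, -3.91053593e+01,  1.87585795e+01,  4.22230572e+00,
        1.23584989e-02, -1.40002871e-04]), 'position': array([0.17187614, 0.60045252, 0.22172986]), 'orientation': array([ 8.16131186e-04,  9.90291779e-01, -1.39001885e-01, -4.00286945e-05]), 'contact_force': array([ 1.06872297,  0.35140367, -0.57654351]), 'wrist_torque': array([-0.00762343, -0.0287293 , -0.02468104]), 'finger_gap': 0.08687967706195794}
```

View pics/top0.png

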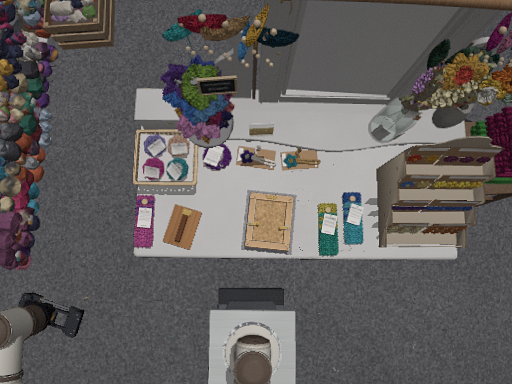

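View pics/scene0.png

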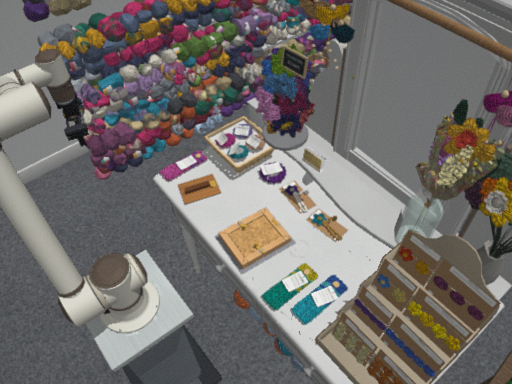

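View pics/wrist0.png

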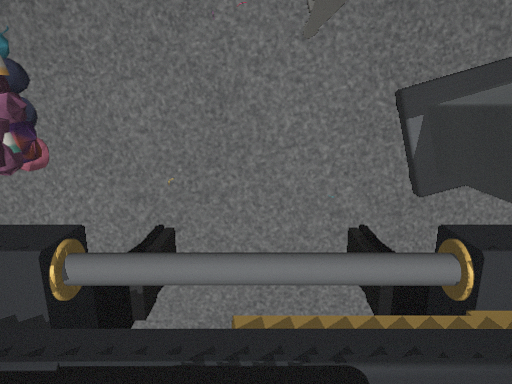

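The top view shows the back at about (182,227) and the frame at about (269,222). The wrist sees only floor. I'll enlarge both.

Run:
```python
from h import *
a=cv2.imread('pics/top0.png')
cv2.imwrite('pics/c1.png',cv2.resize(a[180:265,130:330],None,fx=4,fy=4,interpolation=cv2.INTER_CUBIC))
b=cv2.imread('pics/scene0.png')
cv2.imwrite('pics/c2.png',cv2.resize(b[165:275,165:305],None,fx=5,fy=5,interpolation=cv2.INTER_CUBIC))
```

```text
(no output)
```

View pics/c1.png

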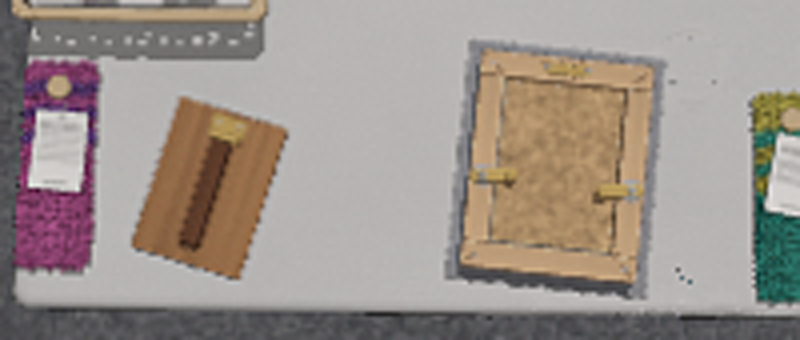

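View pics/c2.png

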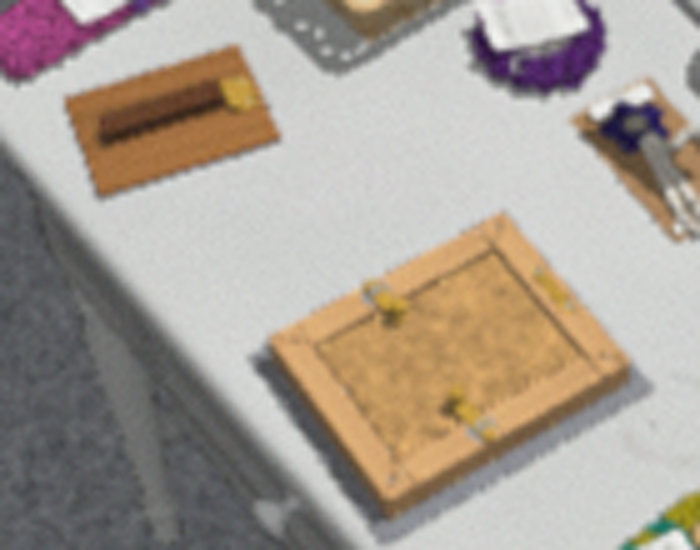

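Run:
```python
from h import *
s=load('top0')
f=lambda L:[(x/4+130-.375,y/4+180-.375) for x,y in L]
P=cast(s,f([(483,50),(654,66),(636,280),(460,262)]),.033)
print(P.round(3),P.mean(0)); 
for a,b in [(0,1),(1,2),(2,3),(3,0)]: print(np.linalg.norm(P[a]-P[b]),np.degrees(np.arctan2(*(P[a]-P[b])[[1,0]])))
Q=cast(s,f([(500,77),(628,90),(612,252),(495,240)]),.033);print(Q.mean(0),Q.round(3))
B=cast(s,f([(183,97),(288,129),(240,279),(132,246)]),.006)
print(B.round(3),B.mean(0))
for a,b in [(0,1),(1,2),(2,3),(3,0)]: print(np.linalg.norm(B[a]-B[b]),np.degrees(np.arctan2(*(B[a]-B[b])[[1,0]])))
print(cast(s,f([(514,177),(598,191),(228,127)]),.045))
```

```text
[[ 0.59   0.013  0.033]
 [ 0.577 -0.149  0.033]
 [ 0.376 -0.132  0.033]
 [ 0.391  0.032  0.033]] [ 0.48337455 -0.05899226  0.033     ]
0.16282693892102798 85.359331054833
0.2018279164943014 -4.994331752306063
0.16424796257224644 -95.16785099143398
0.2003304959362716 174.59857139743804
[ 0.48273741 -0.05937588  0.033     ] [[ 0.564 -0.003  0.033]
 [ 0.554 -0.124  0.033]
 [ 0.401 -0.109  0.033]
 [ 0.411 -0.     0.033]]
[[0.545 0.301 0.006]
 [0.515 0.199 0.006]
 [0.372 0.24  0.006]
 [0.402 0.343 0.006]] [0.4584841  0.27065143 0.006     ]
0.10626384885162066 73.91165326456567
0.14868525798818263 -16.005746966030465
0.10784430393306041 -105.7955111658989
0.14924252699662902 163.38772466264675
[[ 0.4692998  -0.0171577   0.045     ]
 [ 0.45724283 -0.09522032  0.045     ]
 [ 0.51231279  0.24993703  0.045     ]]
```

```bash
cat >> h.py <<'E'
from scipy.spatial.transform import Rotation as Ro
def RT(o): q=o['orientation']; return Ro.from_quat([q[1],q[2],q[3],q[0]]).as_matrix()
def go(o,target,ang):
    """shift in tool axes to reach target, and yaw turn so tool x points at world ang (deg)"""
    Rm=RT(o); d=Rm.T@(np.array(target)-o['position']); a=np.degrees(np.arctan2(Rm[1,0],Rm[0,0]))
    return d.round(4),'toolx',a.round(2),'yaw',round((a-ang+180)%360-180,2)
E
python3 - <<'E'
from h import *
s=load('wrist0');o=status.observe();Rm=RT(o);R=s['R'];C=-R.T@s['t']
ct=Rm.T@(C-o['position']);Rc=R@Rm
print(ct,Rc.round(3))
def fake(p,ang):
    c,sn=np.cos(np.radians(ang)),np.sin(np.radians(ang))
    T=np.array([[c,sn,0],[sn,-c,0],[0,0,-1]])
    f=dict(s);f['R']=Rc@T.T;f['t']=-f['R']@(np.array(p)+T@ct);return f
for p in [(.36,-.05,.22),(.38,-.05,.26)]:
    print(p,proj(fake(p,-5),[(.59,.013,.033),(.577,-.149,.033),(.376,-.132,.033),(.391,.032,.033),(.47,-.017,.045)]).round())
for p in [(.36,.29,.22)]:
    print(p,proj(fake(p,-16),[(.545,.301,0),(.515,.199,0),(.372,.24,0),(.402,.343,0)]).round())
print(go(o,(.36,.29,.22),-16), go(o,(.36,-.05,.22),-5))
E
```

```text
[ 0.06813902 -0.00120576 -0.16248387] [[ 0.001  1.    -0.001]
 [-0.968  0.    -0.252]
 [-0.252  0.001  0.968]]
(0.36, -0.05, 0.22) [[167. -80.]
 [354. -81.]
 [341. 151.]
 [179. 151.]
 [216.  63.]]
(0.38, -0.05, 0.26) [[181. -35.]
 [344. -36.]
 [333. 164.]
 [190. 164.]
 [223.  87.]]
(0.36, 0.29, 0.22) [[201.  -5.]
 [307.  -4.]
 [302. 146.]
 [206. 145.]]
(array([0.2663, 0.2467, 0.0022]), 'toolx', np.float64(-15.98), 'yaw', np.float64(0.02)) (array([0.3599, 0.5735, 0.0027]), 'toolx', np.float64(-15.98), 'yaw', np.float64(-10.98))
```

Emit:
carry_out(
  increments=[
    [0.036,0.031,-0.002,0],
    [0.036,0.031,-0.002,0],
    [0.036,0.031,-0.002,0],
    [0.036,0.031,-0.002,0],
    [0.036,0.031,-0.002,0],
    [0.036,0.031,-0.002,0],
    [0.036,0.031,-0.002,0],
    [0.036,0.031,-0.002,0],
    [0,0,0,0],
    [0,0,0,0],
  ],
  claw=35,
  squeeze=5,
)

```text
clock: 1.15
position: [0.3859, 0.2699, 0.2352]
orientation: [0.004, 0.99, -0.138, -0.001]
contact_force: [0.1, 0.2, -0.8]
finger_gap: 0.0307
```

Run:
```python
from h import *
o=status.observe(); print(o['position'],o['clock'])
s=snap('wrist','w1'); print(go(o,(.40,-.05,.24),-5))
```

```text
[0.38588254 0.26990333 0.23521833] 1.15
(array([ 0.1011,  0.3039, -0.0026]), 'toolx', np.float64(-15.88), 'yaw', np.float64(-10.88))
```

View pics/w1.png

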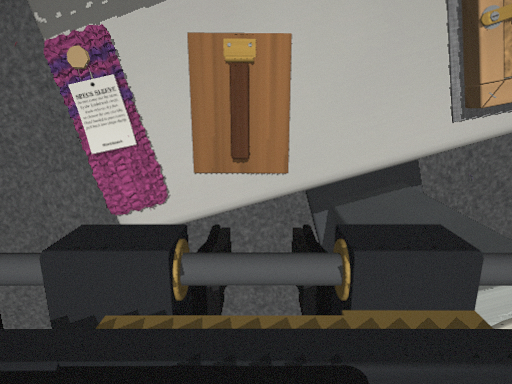

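The wrist view shows the back with corners at about (189,33), (292,34), (289,173) and (195,173), and the brass hinge at (240,50). Next I'll go over the frame.

Emit:
carry_out(
  increments=[
    [0.0126,0.038,0,0],
    [0.0126,0.038,0,0],
    [0.0126,0.038,0,0],
    [0.0126,0.038,0,0],
    [0.0126,0.038,0,0],
    [0.0126,0.038,0,0],
    [0.0126,0.038,0,0],
    [0.0126,0.038,0,0],
    [0,0,0,-5.5],
    [0,0,0,-5.5],
    [0,0,0,0],
    [0,0,0,0],
  ],
)

```text
clock: 2.4
position: [0.403, -0.0472, 0.2359]
orientation: [0.004, 1.0, -0.026, -0.001]
contact_force: [-0.1, 0.1, -0.2]
finger_gap: 0.0304
```

Run:
```python
from h import *
o=status.observe(); print(o['position'],o['clock'])
s=snap('wrist','w2')
cv2.imwrite('pics/w2c.png',cv2.resize(s['pixels'][0:220,150:400,::-1],None,fx=2.7,fy=2.7,interpolation=cv2.INTER_CUBIC))
b=load('w1')
B=cast(b,[(189,33),(292,34),(289,173),(195,173)],.006);print(B,B.mean(0))
for i in range(4): 
    d=B[(i+1)%4]-B[i];print(np.linalg.norm(d),np.degrees(np.arctan2(d[1],d[0])))
```

```text
[ 0.40302649 -0.04716785  0.23591352] 2.4
[[0.54291655 0.30341835 0.006     ]
 [0.51263144 0.19952676 0.006     ]
 [0.36959722 0.2401705  0.006     ]
 [0.39955791 0.34520186 0.006     ]] [0.45617578 0.27207937 0.006     ]
0.10821575953426517 -106.25176544754089
0.14869667241235815 164.1372915703302
0.10922101153769863 74.07895300827487
0.1493236783988149 -16.249364016094113
```

View pics/w2c.png

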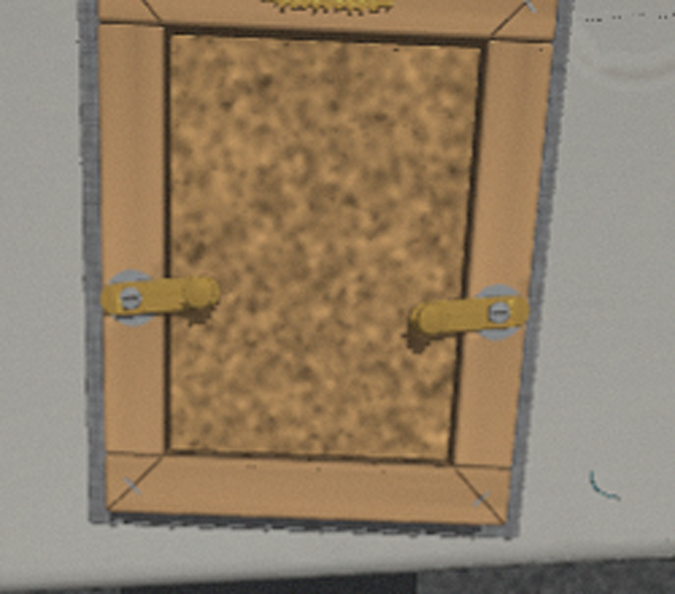

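The two catches lie nearly straight across: pivots at crop (131,298) and (498,313), knobs at (204,290) and (430,317).

Run:
```python
from h import *
s=load('w2')
f=lambda L:[((x+.5)/2.7-.5+150,(y+.5)/2.7-.5) for x,y in L]
Q=cast(s,f([(165,27),(488,42),(454,466),(165,455)]),.033);print(Q,Q.mean(0))
for i in range(4):
    d=Q[(i+1)%4]-Q[i];print(np.linalg.norm(d),np.degrees(np.arctan2(d[1],d[0])))
p=cast(s,f([(131,298),(498,313)]),.037);k=cast(s,f([(204,290),(430,317)]),.0505)
print(p,k,np.linalg.norm(p-k,axis=1))
d=p[0]-p[1];print(np.linalg.norm(d),'yaw',np.degrees(np.arctan2(-d[0],d[1])))
for i in range(2): v=(k-p)[i];print('ang',np.degrees(np.arctan2(v[1],v[0])))
a=np.radians(-5);print('centre from pivots',p.mean(0)[:2]+.017*np.array([np.cos(a),np.sin(a)]))
o=status.observe(); print(go(o,(k[0][0],k[0][1],.10),-95))
```

```text
[[ 0.5626843  -0.00715793  0.033     ]
 [ 0.55209162 -0.12240564  0.033     ]
 [ 0.39797857 -0.10890639  0.033     ]
 [ 0.4085452   0.00661159  0.033     ]] [ 0.48032492 -0.05796459  0.033     ]
0.1157334911898721 -95.25143195582574
0.15470314176373282 174.9940560300335
0.11600024934988394 84.7735965123693
0.15475290096227018 -5.10478405117347
[[ 0.46994638  0.01350706  0.037     ]
 [ 0.45723677 -0.12553044  0.037     ]] [[ 0.4714836  -0.01557794  0.0505    ]
 [ 0.45765091 -0.09767998  0.0505    ]] [0.03210218 0.0309527 ]
0.139617194267591 yaw -5.222970793595159
ang -86.97457834850645
ang 89.14805137869605
centre from pivots [ 0.48052688 -0.05749334]
(array([ 0.067 , -0.036 ,  0.1356]), 'toolx', np.float64(-2.95), 'yaw', np.float64(92.05))
```

Emit:
carry_out(
  increments=[
    [0,0,0.01,8.4],
    [0,0,0.01,8.4],
    [0,0,0.01,8.4],
    [0,0,0.01,8.4],
    [0,0,0.01,8.4],
    [0,0,0.01,8.4],
    [0,0,0.01,8.4],
    [0,0,0.01,8.4],
    [0,0,0,8.4],
    [0,0,0,8.4],
    [0,0,0,0],
  ],
)

```text
clock: 3.55
position: [0.405, -0.0387, 0.1529]
orientation: [0.003, 0.713, -0.701, 0.002]
contact_force: [-0.2, -0.2, 0.1]
finger_gap: 0.0305
```

Run:
```python
from h import *
o=status.observe(); print(o['position'],o['clock'],o['qpos'],RT(o).round(3))
print(go(o,(.4712,-.0134,.10),-87))
```

```text
[ 0.40504965 -0.03871033  0.15290412] 3.55 [ 0.31313233  0.0808211  -0.59920975  0.00755288 -0.89374222 -0.30034255] [[ 0.018 -1.    -0.001]
 [-1.    -0.018 -0.007]
 [ 0.006  0.001 -1.   ]]
(array([-0.0245, -0.0666,  0.0527]), 'toolx', np.float64(-89.0), 'yaw', np.float64(-2.0))
```

Emit:
carry_out(
  increments=[
    [-0.0125,-0.033,0.02,-2],
    [-0.0125,-0.033,0.02,0],
    [0,0,0,0],
    [0,0,0,0],
  ],
)

```text
clock: 3.95
position: [0.4733, -0.0082, 0.1124]
orientation: [0.001, 0.731, -0.683, 0.003]
contact_force: [-0.1, -0.7, 0.3]
finger_gap: 0.0306
```

Run:
```python
from h import *
o=status.observe(); print(o['position'],o['clock'])
print(go(o,(.4712,-.0134,.041),-87))
s=snap('wrist','w3')
```

```text
[ 0.4733372  -0.00815305  0.11235456] 3.95
(array([0.0047, 0.0026, 0.0714]), 'toolx', np.float64(-86.11), 'yaw', np.float64(0.89))
```

View pics/w3.png

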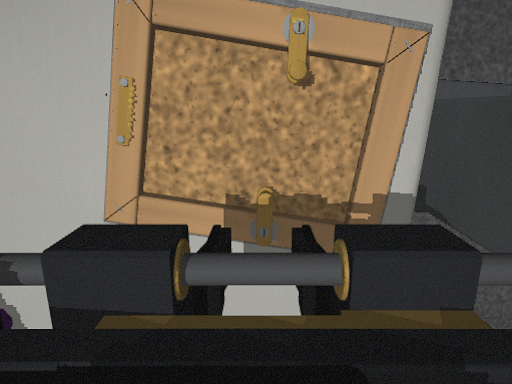

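The left knob, at (265,193), lies between the fingers. Going down on it, then gripping lightly.

Emit:
carry_out(
  increments=[
    [0.0047,0.0026,0.025,0.9],
    [0,0,0.025,0],
    [0,0,0.018,0],
    [0,0,0.003,0],
    [0,0,0,0],
  ],
)

```text
clock: 4.5
position: [0.4714, -0.0132, 0.0442]
orientation: [-0.003, 0.727, -0.686, 0.005]
contact_force: [0.4, -0.1, 0.3]
finger_gap: 0.0303
```

Emit:
carry_out(
  increments=[
    [0,0,0,0],
    [0,0,0,0],
    [0,0,0,0],
    [0,0,0,0],
  ],
  claw=0,
  squeeze=4,
)

```text
clock: 4.9
position: [0.4726, -0.0128, 0.0477]
orientation: [-0.005, 0.728, -0.686, 0.007]
contact_force: [1.1, -0.5, -2.7]
finger_gap: 0.0097
```

Run:
```python
from h import *
o=status.observe(); print(o['position'],o['clock'],o['finger_gap'],o['contact_force'])
print(go(o,(.4698+.027*.996,.0136-.027*.0898,.041),-5.15))
```

```text
[ 0.4726294  -0.01282296  0.0477208 ] 4.9 0.009699342248062163 [ 1.14464726 -0.54827248 -2.7131692 ]
(array([-0.0226, -0.0253,  0.0071]), 'toolx', np.float64(-86.64), 'yaw', np.float64(-81.49))
```

Emit:
carry_out(
  increments=[
    [0,0,0.004,0],
    [0,0,0.003,0],
    [0,0,0.002,0],
  ],
)

```text
clock: 5.2
position: [0.4752, -0.0125, 0.0407]
orientation: [-0.008, 0.728, -0.685, 0.009]
contact_force: [-1.0, 0.2, 5.2]
finger_gap: 0.0102
```

Emit:
carry_out(
  increments=[
    [-0.0003,-0.0035,-0.001,-8],
    [-0.0003,-0.0035,0,-8],
    [-0.0003,-0.0035,0,-8],
    [-0.0003,-0.0035,0,-8],
    [-0.0003,-0.0035,0,-8],
  ],
)

```text
clock: 5.7
position: [0.4898, -0.0044, 0.0407]
orientation: [-0.004, 0.924, -0.383, 0.009]
contact_force: [-2.9, 1.1, 3.8]
finger_gap: 0.0102
```

```bash
cat >> h.py <<'E'
PL=np.array([.4698,.0136]);PR=np.array([.4573,-.1259])
def polar(o,P):
    d=o['position'][:2]-P; return np.linalg.norm(d),np.degrees(np.arctan2(d[1],d[0]))
E
python3 - <<'E'
from h import *
o=status.observe(); print(o['position'],o['clock'],o['finger_gap'],o['contact_force'],polar(o,PL))
print(go(o,(.4698+.027*.996,.0136-.027*.0898,.043),-5.15))
E
```

```text
[ 0.48977442 -0.00438034  0.04073732] 5.7 0.010245170539316204 [-2.85343315  1.06564786  3.76238191] (np.float64(0.02687508530216039), np.float64(-41.99253779127433))
(array([-0.0061, -0.0159, -0.0021]), 'toolx', np.float64(-45.08), 'yaw', np.float64(-39.93))
```

Emit:
carry_out(
  increments=[
    [-0.0003,-0.0035,-0.0005,-8],
    [-0.0003,-0.0035,0,-8],
    [-0.0003,-0.0035,0,-8],
    [-0.0003,-0.0035,0,-8],
    [-0.0003,-0.0035,0,-7],
  ],
)

```text
clock: 6.2
position: [0.496, 0.0121, 0.0406]
orientation: [0.0, 0.999, -0.039, 0.009]
contact_force: [-1.0, 0.2, 3.3]
finger_gap: 0.0105
```

Run:
```python
from h import *
o=status.observe(); print(o['position'],o['clock'],o['finger_gap'],o['contact_force'],polar(o,PL))
print(go(o,(.4698+.027*.996,.0136-.027*.0898,.043),-5.15))
```

```text
[0.4959901  0.0120506  0.04064821] 6.2 0.010484365387637654 [-0.99746721  0.22057012  3.26192257] (np.float64(0.02623588838921767), np.float64(-3.385666549495444))
(array([ 0.0008,  0.0008, -0.0023]), 'toolx', np.float64(-4.42), 'yaw', np.float64(0.73))
```

Emit:
carry_out(
  increments=[
    [0,0,0,0],
    [0,0,0,0],
    [0,0,0,0],
    [0,0,-0.01,0],
    [0,0,-0.03,0],
    [0,0,-0.04,0],
    [-0.007,0.02,0,-8.5],
    [-0.007,0.02,0,-8.5],
    [0,0,0,-8.5],
    [0,0,0,-8.5],
    [0,0,0,-8.5],
    [0,0,0,-8.5],
    [0,0,0,-8.5],
    [0,0,0,-8.5],
    [0,0,0,-8.5],
    [0,0,0,-8.5],
    [0,0,0,-8.5],
    [0,0,0,0],
  ],
  claw=30,
)

```text
clock: 8.0
position: [0.482, -0.0306, 0.1335]
orientation: [0.01, 0.709, 0.705, 0.011]
contact_force: [-0.5, -0.3, -1.2]
finger_gap: 0.0264
```

Run:
```python
from h import *
o=status.observe(); print(o['position'],o['clock'],o['finger_gap'],o['qpos'],RT(o).round(3)[:,2])
print(go(o,(.4577,-.0989,.1),89))
```

```text
[ 0.48201946 -0.03060823  0.13346721] 8.0 0.026357098730091656 [ 0.27832953  0.22079357 -0.48346771  0.00910007 -0.83733604  2.85256402] [ 0.03   0.002 -1.   ]
(array([-0.0685, -0.025 ,  0.0326]), 'toolx', np.float64(89.73), 'yaw', np.float64(0.73))
```

Emit:
carry_out(
  increments=[
    [-0.034,-0.0125,0.01,0.7],
    [-0.0345,-0.0125,0.02,0],
    [0,0,0,0],
    [0,0,0,0],
  ],
)

```text
clock: 8.4
position: [0.4585, -0.1003, 0.1043]
orientation: [0.012, 0.718, 0.696, 0.014]
contact_force: [-0.4, -0.2, 0.5]
finger_gap: 0.0262
```

Run:
```python
from h import *
o=status.observe(); print(o['position'],o['clock'],o['finger_gap'],RT(o).round(3)[:,2])
print(go(o,(.4577,-.0989,.043),89))
s=snap('wrist','w4')
```

```text
[ 0.45854764 -0.10029333  0.10433638] 8.4 0.02620084289314897 [ 0.036  0.002 -0.999]
(array([ 0.0012, -0.0031,  0.0613]), 'toolx', np.float64(88.25), 'yaw', np.float64(-0.75))
```

View pics/w4.png

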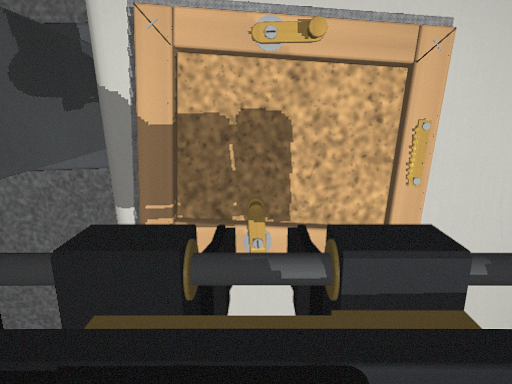

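The left catch lies along its rail, and the right knob, at (256,208), is between the fingers.

Emit:
carry_out(
  increments=[
    [0.001,-0.003,0.025,0],
    [0,0,0.025,0],
    [0,0,0.0115,0],
    [0,0,0.002,0],
  ],
)

```text
clock: 8.85
position: [0.4629, -0.096, 0.0426]
orientation: [0.015, 0.718, 0.696, 0.018]
contact_force: [-0.4, -0.4, -0.0]
finger_gap: 0.0261
```

Emit:
carry_out(
  increments=[
    [0,0,0.001,0],
    [0,0,0.001,0],
    [0,0,0.001,0],
    [0,0,0.001,0],
  ],
  claw=0,
)

```text
clock: 9.25
position: [0.4649, -0.0947, 0.041]
orientation: [0.016, 0.718, 0.696, 0.019]
contact_force: [-0.8, -1.1, 4.0]
finger_gap: 0.0103
```

Run:
```python
from h import *
o=status.observe(); print(o['position'],o['clock'],o['finger_gap'],o['contact_force'],polar(o,PR),RT(o).round(3)[:,2])
print(go(o,(.4577,-.0989,.042),89))
```

```text
[ 0.4648825  -0.09470214  0.04098348] 9.25 0.010305078046986294 [-0.7873062  -1.11733129  4.03685295] (np.float64(0.03210608988818881), np.float64(76.33938516314683)) [ 0.05   0.003 -0.999]
(array([-0.0044, -0.007 , -0.0014]), 'toolx', np.float64(88.23), 'yaw', np.float64(-0.77))
```

Emit:
carry_out(
  increments=[
    [-0.002,0.003,-0.001,8.4],
    [-0.0015,0.003,0,8.4],
    [-0.0015,0.003,0,8.4],
    [-0.001,0.003,0,8.4],
    [-0.001,0.003,0,8.4],
  ],
)

```text
clock: 9.75
position: [0.4796, -0.104, 0.043]
orientation: [0.008, 0.923, 0.383, 0.028]
contact_force: [0.0, 0.6, -2.3]
finger_gap: 0.0105
```

```bash
cat > st.py <<'E'
from h import *
import sys
o=status.observe(); print(o['position'],o['clock'],o['finger_gap'],o['contact_force'],RT(o).round(3)[:,2])
print('R',polar(o,PR))
a=[float(x) for x in sys.argv[1:]]
print(go(o,a[:3],a[3]))
E
python3 st.py .4842 -.1283 .042 -5.15
```

```text
[ 0.47959731 -0.10398131  0.04296401] 9.75 0.010505322104882732 [ 0.01685385  0.63483792 -2.3439738 ] [ 0.058  0.007 -0.998]
R (np.float64(0.03126657835914576), np.float64(44.50938505755616))
(array([-0.014 ,  0.0204,  0.001 ]), 'toolx', np.float64(45.14), 'yaw', np.float64(50.29))
```

Emit:
carry_out(
  increments=[
    [-0.002,0.0038,0,8.4],
    [-0.0015,0.0038,0,8.4],
    [-0.0015,0.0038,0,8.4],
    [-0.001,0.0038,0,8.4],
    [-0.001,0.0038,0,8.4],
    [-0.001,0.0038,0,8.4],
  ],
)

```text
clock: 10.35
position: [0.4891, -0.1264, 0.0436]
orientation: [-0.007, 0.998, -0.056, 0.037]
contact_force: [1.2, -0.2, -2.8]
finger_gap: 0.0104
```

```bash
python3 st.py .4842 -.1283 .042 -5.15
```

```text
[ 0.48905601 -0.1264147   0.04360221] 10.35 0.010441452733656596 [ 1.23935997 -0.16696366 -2.75319027] [ 0.075  0.01  -0.997]
R (np.float64(0.031760176641687496), np.float64(-0.9285640417437934))
(array([-0.0047,  0.0024,  0.0012]), 'toolx', np.float64(-6.5), 'yaw', np.float64(-1.35))
```

Emit:
carry_out(
  increments=[
    [0,0.0025,0,1],
    [0,0,0,0],
  ],
)

```text
clock: 10.55
position: [0.4891, -0.1291, 0.0436]
orientation: [-0.008, 0.997, -0.065, 0.037]
contact_force: [-0.0, -0.7, -1.4]
finger_gap: 0.0098
```

Emit:
carry_out(
  increments=[
    [0,0,0,0],
    [0,0,0,0],
    [0,0,0,0],
    [0,0,-0.01,0],
    [0,0,-0.04,0],
    [0,0,-0.05,0],
    [0,0,-0.05,0],
    [0,-0.04,-0.02,0],
  ],
  claw=45,
)

```text
clock: 11.35
position: [0.4788, -0.0931, 0.2198]
orientation: [-0.007, 0.997, -0.064, 0.034]
contact_force: [2.1, -0.4, 0.5]
finger_gap: 0.0392
```

```bash
python3 st.py .42 .28 .18 -16.2
python3 - <<'E'
from h import *
s=snap('wrist','w5'); print(status.observe()['qpos'])
E
```

```text
[ 0.47882952 -0.09312519  0.21975321] 11.35 0.039172690129679555 [ 2.14547011 -0.42375025  0.48441405] [ 0.069  0.009 -0.998]
R (np.float64(0.03921362744405569), np.float64(56.699397195063156))
(array([-0.1085, -0.3619,  0.039 ]), 'toolx', np.float64(-7.35), 'yaw', np.float64(8.85))
[ 1.51902074e-01  1.14076869e-01 -3.63960671e-01  5.06454429e-04
 -1.01690549e+00  1.29673919e+00]
```

View pics/w5.png

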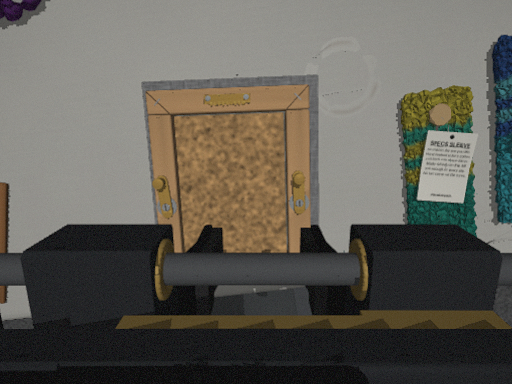

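```bash
python3 st.py .457 .2715 .14 -16.2
python3 - <<'E'
from h import *
s=load('w5'); p=cast(s,[(167,207),(297,203)],.037);k=cast(s,[(159.5,184),(299,179)],.0505)
print(p,k)
for i in range(2): v=(k-p)[i];print(np.linalg.norm(v),'frame ang',np.degrees(np.arctan2(v[1],v[0]))+5.15)
cv2.imwrite('pics/w5c.png',cv2.resize(s['pixels'][70:230,120:340,::-1],None,fx=3.5,fy=3.5,interpolation=cv2.INTER_CUBIC))
E
```

```text
[ 0.4809593  -0.08816917  0.22227557] 11.4 0.039140385901950694 [-0.13979101  3.90507597  1.41902743] [ 0.075  0.011 -0.997]
R (np.float64(0.044535131102357406), np.float64(57.91003473245484))
(array([-0.0736, -0.3524,  0.0842]), 'toolx', np.float64(-7.03), 'yaw', np.float64(9.17))
[[ 0.46978024  0.01217853  0.037     ]
 [ 0.45736779 -0.12366296  0.037     ]] [[ 0.49641572  0.01106328  0.0505    ]
 [ 0.4842588  -0.12737294  0.0505    ]]
0.029882143579827807 frame ang 2.752373684022306
0.03031732236819668 frame ang -2.705133958747065
```

View pics/w5c.png

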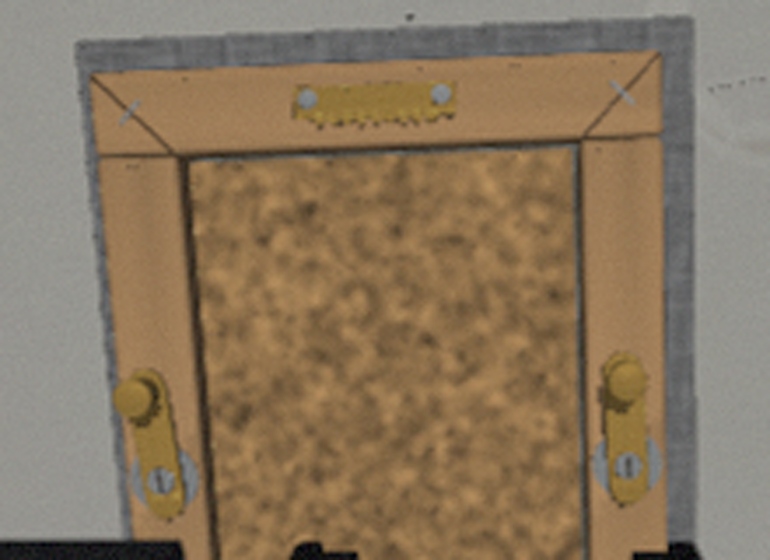

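Both catches now lie along the rails, within about 0.05 rad. On to the back.

Emit:
carry_out(
  increments=[
    [-0.009,-0.044,0.003,2.2],
    [-0.009,-0.044,0.003,2],
    [-0.009,-0.044,0.003,2],
    [-0.009,-0.044,0.003,2],
    [-0.009,-0.044,0.01,1],
    [-0.009,-0.044,0.02,0],
    [-0.009,-0.044,0.02,0],
    [-0.009,-0.03,0.02,0],
    [0,0,0,0],
  ],
)

```text
clock: 12.3
position: [0.4958, 0.2724, 0.1576]
orientation: [-0.017, 0.989, -0.142, 0.047]
contact_force: [-0.9, 0.2, -1.2]
finger_gap: 0.0397
```

```bash
python3 st.py .457 .2715 .06 -16.2
python3 - <<'E'
from h import *
s=snap('wrist','w6')
E
```

```text
[0.49582165 0.27244141 0.15761762] 12.3 0.03966929303192126 [-0.85680386  0.18653319 -1.21148355] [ 0.097  0.021 -0.995]
R (np.float64(0.4001996929889773), np.float64(84.47638105045016))
(array([-0.0454,  0.0163,  0.0933]), 'toolx', np.float64(-16.45), 'yaw', np.float64(-0.25))
```

View pics/w6.png

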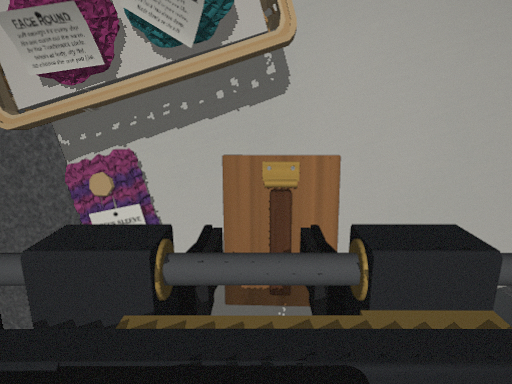

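Emit:
carry_out(
  increments=[
    [0,0,0,0],
    [0,0,0,0],
    [0,0,0,0],
    [0,0,0,0],
  ],
)

```text
clock: 12.75
position: [0.4966, 0.2693, 0.1623]
orientation: [-0.019, 0.988, -0.143, 0.049]
contact_force: [-0.3, -0.2, -0.1]
finger_gap: 0.0393
```

```bash
python3 st.py .457 .2715 .06 -16.2; python3 -c "
from h import *
o=status.observe();print(o['qpos'],o['joint_efforts'],o['joint_vel'])"
```

```text
[0.49664572 0.26930478 0.16233745] 12.75 0.039294813753879214 [-0.30438141 -0.20780636 -0.06091298] [ 0.102  0.024 -0.995]
R (np.float64(0.3971585408184477), np.float64(84.31449353008138))
(array([-0.0478,  0.0143,  0.0978]), 'toolx', np.float64(-16.62), 'yaw', np.float64(-0.42))
[ 0.81557771  0.28635375 -0.33411503  0.07593821 -0.86429382  0.42065655] [ 1.29331886e-01 -3.19467652e+01  1.68448377e+01  3.75397414e+00
  2.43054321e-01  8.19611796e-04] [-0.00983466 -0.01709511 -0.00215683 -0.00194891 -0.00184267  0.0027115 ]
```

Emit:
carry_out(
  increments=[
    [-0.045,0,0,0],
    [0,0,0,0],
    [0,0,0,0],
  ],
)

```text
clock: 13.05
position: [0.4537, 0.2809, 0.1597]
orientation: [-0.02, 0.988, -0.145, 0.05]
contact_force: [0.6, 0.2, -0.2]
finger_gap: 0.039
```

```bash
python3 st.py .457 .2715 .06 -16.2; python3 -c "
from h import *
o=status.observe();print(o['qpos'],o['joint_efforts'],o['joint_vel'])"
```

```text
[0.45370684 0.28086546 0.15970794] 13.05 0.039023796263277365 [ 0.63803835  0.19525235 -0.22979203] [ 0.104  0.026 -0.994]
R (np.float64(0.40678133313332265), np.float64(90.50610910189943))
(array([-0.0034,  0.0135,  0.0992]), 'toolx', np.float64(-16.86), 'yaw', np.float64(-0.66))
[ 0.89671933  0.23771287 -0.41562825  0.08817287 -0.83387927  0.32589062] [ 1.35756559e-01 -2.90746129e+01  1.59992659e+01  3.58083107e+00
  1.96270882e-01 -1.19006637e-02] [ 0.01680503 -0.02705182 -0.0415492  -0.01785411 -0.01216604 -0.01023678]
```

```bash
python3 - <<'E'
from h import *
s=load('w6'); B=cast(s,[(222.5,155),(340.5,155)],.006); a=np.radians(-16.2)
print(B,B.mean(0)[:2]-.075*np.array([np.cos(a),np.sin(a)]),np.linalg.norm(B[0]-B[1]))
d=B[0]-B[1];print(np.degrees(np.arctan2(-d[0],d[1])))
L=cast(s,[(270.5,190),(292,190)],.024);print(L.mean(0)-.044*np.array([np.cos(a),np.sin(a),0]), L)
E
python3 st.py .4555 .2715 .04 -16.2
```

```text
[[0.54398897 0.30466602 0.006     ]
 [0.51384866 0.19984558 0.006     ]] [0.45689679 0.27318013] 0.1090676971118948
-16.04218425009879
[0.4577529  0.27260271 0.024     ] [[0.50259679 0.26950797 0.024     ]
 [0.49741484 0.25114624 0.024     ]]
[0.45370684 0.28086546 0.15970794] 13.05 0.039023796263277365 [ 0.63803835  0.19525235 -0.22979203] [ 0.104  0.026 -0.994]
R (np.float64(0.40678133313332265), np.float64(90.50610910189943))
(array([-0.0066,  0.015 ,  0.119 ]), 'toolx', np.float64(-16.86), 'yaw', np.float64(-0.66))
```

Emit:
carry_out(
  increments=[
    [-0.004,0.014,0.04,-0.6],
    [0,0,0.04,0],
    [0,0,0.035,0],
    [0,0,0.002,0],
  ],
)

```text
clock: 13.45
position: [0.4634, 0.2735, 0.0441]
orientation: [-0.025, 0.988, -0.141, 0.054]
contact_force: [0.5, -0.3, 0.2]
finger_gap: 0.0392
```

```bash
python3 st.py .458 .2725 .0095 -16.2
```

```text
[0.46340117 0.27346125 0.04405103] 13.45 0.03924684098074997 [ 0.50244817 -0.33659857  0.24175896] [ 0.113  0.035 -0.993]
R (np.float64(0.39940784814996433), np.float64(89.1247418361853))
(array([-0.0083,  0.0047,  0.0337]), 'toolx', np.float64(-16.4), 'yaw', np.float64(-0.2))
```

Emit:
carry_out(
  increments=[
    [-0.006,0.004,0.02,0],
    [-0.003,0.001,0.013,0],
    [-0.001,0,0.003,0],
  ],
)

```text
clock: 13.75
position: [0.4607, 0.2745, 0.0097]
orientation: [-0.028, 0.988, -0.141, 0.056]
contact_force: [-0.5, 0.1, -0.2]
finger_gap: 0.0393
```

```bash
python3 st.py .458 .2725 .0095 -16.2
```

```text
[0.46072475 0.27446962 0.00970498] 13.75 0.03929305098563023 [-0.49909144  0.07535161 -0.1866486 ] [ 0.119  0.039 -0.992]
R (np.float64(0.4003842689354233), np.float64(89.50990534726299))
(array([-0.0021,  0.0027, -0.0002]), 'toolx', np.float64(-16.51), 'yaw', np.float64(-0.31))
```

Now I'll close firmly, pressing down lightly so that the flat panel squares up the tool.

Emit:
carry_out(
  increments=[
    [-0.002,0.002,0.001,0],
    [0,0,0.001,0],
    [0,0,0.001,0],
    [0,0,0.001,0],
    [0,0,0.001,0],
  ],
  claw=0,
  squeeze=35,
)

```text
clock: 14.25
position: [0.461, 0.2746, 0.0096]
orientation: [-0.03, 0.988, -0.142, 0.058]
contact_force: [-4.3, 0.1, 8.1]
finger_gap: 0.0198
```

```bash
python3 st.py .458 .2725 .0095 -16.2
```

```text
[0.46095462 0.27458957 0.00964714] 14.25 0.019842034881219446 [-4.29154782  0.12011317  8.10204957] [ 0.124  0.043 -0.991]
R (np.float64(0.40050624493286585), np.float64(89.47716816288674))
(array([-0.0022,  0.0028, -0.0003]), 'toolx', np.float64(-16.56), 'yaw', np.float64(-0.36))
```

Emit:
carry_out(
  increments=[
    [0,0,0.003,0],
    [0,0,0.003,0],
    [0,0,0.003,0],
    [0,0,0.003,0],
  ],
)

```text
clock: 14.65
position: [0.461, 0.2745, 0.0095]
orientation: [-0.029, 0.988, -0.141, 0.061]
contact_force: [-10.9, -2.3, 23.5]
finger_gap: 0.0199
```

```bash
python3 st.py .458 .2725 .0095 -16.2
```

```text
[0.46100861 0.2745434  0.00954404] 14.65 0.019898681357528588 [-10.9133463   -2.28637737  23.50512307] [ 0.128  0.041 -0.991]
R (np.float64(0.40046057070446284), np.float64(89.46938436721707))
(array([-0.0023,  0.0028, -0.0004]), 'toolx', np.float64(-16.45), 'yaw', np.float64(-0.25))
```

Emit:
carry_out(
  increments=[
    [0,0,-0.02,0],
    [0,0,-0.035,0],
    [0,0,-0.035,0],
    [0,0,0,0],
  ],
)

```text
clock: 15.05
position: [0.4486, 0.271, 0.1027]
orientation: [-0.03, 0.988, -0.14, 0.06]
contact_force: [0.9, 0.5, -1.9]
finger_gap: 0.0199
```

```bash
python3 st.py .482 -.058 .11 -5.15; python3 -c "
from h import *
snap('wrist','w7');snap('scene','s7')
b=cv2.imread('pics/s7.png')
cv2.imwrite('pics/s7c.png',cv2.resize(b[120:290,140:320],None,fx=3.4,fy=3.4,interpolation=cv2.INTER_CUBIC))"
```

```text
[0.44861159 0.27098851 0.10273006] 15.05 0.019925492196097655 [ 0.89291125  0.54411672 -1.93235449] [ 0.128  0.042 -0.991]
R (np.float64(0.39698359415499357), np.float64(91.2540788888947))
(array([ 0.125 ,  0.3058, -0.0168]), 'toolx', np.float64(-16.41), 'yaw', np.float64(-11.26))
```

View pics/w7.png

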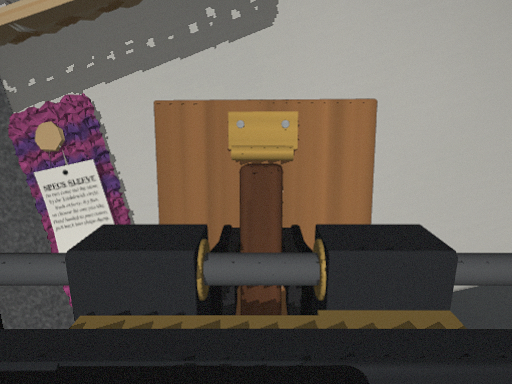

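View pics/s7c.png

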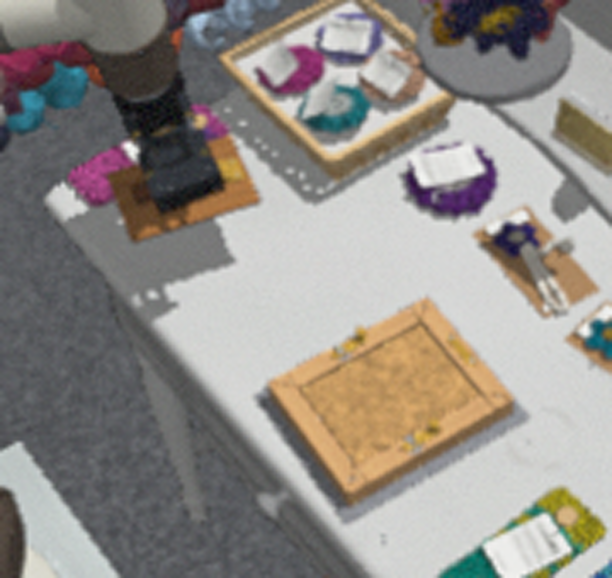

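The back is held and level with the tool; its far edge runs from (155,101) to (376,99). Carrying it over the frame.

Emit:
carry_out(
  increments=[
    [0.017,0.044,-0.005,0],
    [0.017,0.044,-0.005,0],
    [0.017,0.044,-0.003,0],
    [0.017,0.044,-0.003,0],
    [0.017,0.044,0,0],
    [0.017,0.044,0,0],
    [0.017,0.04,0,0],
    [0,0,0,-5],
    [0,0,0,-5],
    [0,0,0,0],
  ],
)

```text
clock: 16.15
position: [0.467, -0.0724, 0.091]
orientation: [-0.016, 0.997, -0.053, 0.046]
contact_force: [0.1, -0.7, -1.4]
finger_gap: 0.0195
```

```bash
python3 st.py .482 -.058 .11 -5.15; python3 -c "
from h import *
snap('wrist','w8')"
```

```text
[ 0.4669627  -0.07241676  0.09097301] 16.15 0.019531225950209383 [ 0.14837227 -0.67137605 -1.4285436 ] [ 0.094  0.028 -0.995]
R (np.float64(0.05434910437917093), np.float64(79.75896924869997))
(array([ 0.0151, -0.0166, -0.0171]), 'toolx', np.float64(-6.19), 'yaw', np.float64(-1.04))
```

View pics/w8.png

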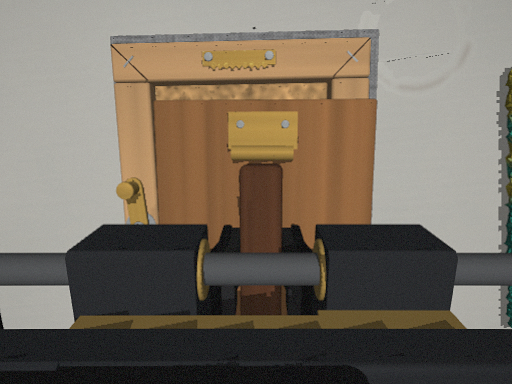

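```bash
cat > pan.py <<'E'
from h import *
# tool pose at grip
Rg=Ro.from_quat([.988,-.141,.061,-.029]).as_matrix(); pg=np.array([.461,.2745,.0095])
a=np.radians(-16.15);Rb=np.array([[np.cos(a),-np.sin(a),0],[np.sin(a),np.cos(a),0],[0,0,1]]);pb=np.array([.457,.2725,0])
Rtb=Rg.T@Rb; ptb=Rg.T@(pb-pg)   # back in tool
E
python3 - <<'E'
from pan import *
for f,q,p in [('w7',[.988,-.14,.06,-.03],[.4486,.271,.1027]),('w8',[.997,-.053,.046,-.016],[.467,-.0724,.091])]:
    s=load(f)
    R=Ro.from_quat(q).as_matrix()
    X=np.array([[.075,.055,.006],[.075,-.055,.006],[.060,0,.006]])
    W=(R@(Rtb@X.T+ptb[:,None])).T+p
    print(f,proj(s,W).round(1))
    # tool of R,t camera
    print(W.round(4))
E
```

```text
w7 [[160.9 100.8]
 [385.8  99.1]
 [270.4 131.2]]
[[0.5319 0.3012 0.0991]
 [0.5015 0.1954 0.099 ]
 [0.5023 0.2524 0.0991]]
w8 [[161.  101.1]
 [385.9  99.6]
 [270.5 131.6]]
[[ 0.5437 -0.0285  0.0839]
 [ 0.5321 -0.1378  0.0881]
 [ 0.523  -0.0816  0.0863]]
```

```bash
cat >> pan.py <<'E'
print('ptb',ptb,Rtb.round(3))
ptb[1]-=.0037
c,sn=np.cos(np.radians(-5.15)),np.sin(np.radians(-5.15))
RF=np.array([[c,-sn,0],[sn,c,0],[0,0,1]]);pF=np.array([.4805,-.0577,0])
def panel(o):
    R=RT(o); Rw=R@Rtb; pw=R@ptb+o['position']
    # in frame axes
    A=RF.T@Rw; p=RF.T@(pw-pF)
    yaw=np.degrees(np.arctan2(A[1,0],A[0,0]))
    X=np.array([[x,y,0] for x in(-.075,.075) for y in (-.055,.055)])
    print('panel in frame: pos',p.round(4),'yaw',yaw.round(2),'pitch z(x+)',A[2,0].round(4),'roll z(y+)',A[2,1].round(4))
    print('corner z',((A@X.T).T+p)[:,2].round(4))
    d=R.T@(RF@np.array([-p[0],-p[1],0])); print('tool shift to centre',d.round(4),'yaw',yaw.round(2))
E
python3 - <<'E'
from pan import *
panel(status.observe())
s=load('w8')
X=np.array([[.078,.058,.033],[.078,-.058,.033],[.102,.082,.033],[.102,-.082,.033],[.09,0,.035]])
print(proj(s,(RF@X.T).T+pF).round(1))
cv2.imwrite('pics/w8c.png',cv2.resize(s['pixels'][20:230,100:400,::-1],None,fx=2.6,fy=2.6,interpolation=cv2.INTER_CUBIC))
E
```

```text
ptb [-0.00431409  0.00372422  0.00881866] [[ 0.994 -0.006  0.112]
 [ 0.003 -0.997 -0.074]
 [ 0.112  0.074 -0.991]]
panel in frame: pos [-0.0159 -0.0152  0.0817] yaw -1.0 pitch z(x+) -0.0226 roll z(y+) -0.0371
corner z [0.0854 0.0814 0.082  0.078 ]
tool shift to centre [ 0.0155 -0.0155  0.002 ] yaw -1.0
[[149.3  81.8]
 [331.4  78. ]
 [109.1  42.9]
 [371.6  36.3]
 [238.6  59.3]]
```

View pics/w8c.png

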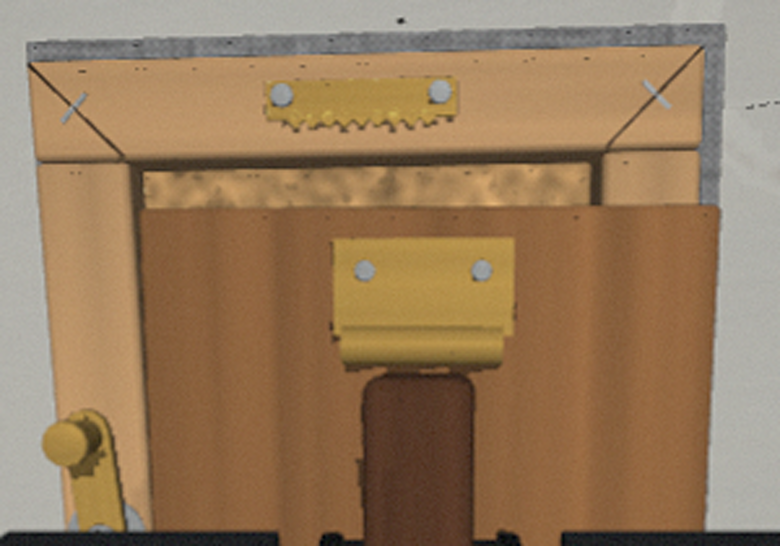

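Projected frame corners agree with the image to about 2 px, e.g. recess corners seen at (147,81) and (333,78). Centring and coming partway down.

Emit:
carry_out(
  increments=[
    [0.008,-0.008,0.002,-0.5],
    [0.007,-0.007,0.012,-0.5],
    [0,0,0.012,0],
    [0,0,0.002,0],
  ],
)

```text
clock: 16.6
position: [0.4881, -0.0546, 0.0616]
orientation: [-0.016, 0.998, -0.044, 0.046]
contact_force: [-0.0, 0.6, -1.8]
finger_gap: 0.0197
```

Run:
```python
from pan import *
o=status.observe();print(o['position'],RT(o)[:,2].round(3))
s=snap('wrist','w9')
panel(o)
X=np.array([[.078,.058,.033],[.078,-.058,.033],[.102,.082,.033],[.102,-.082,.033],[.09,0,.035]])
print(proj(s,(RF@X.T).T+pF).round(1))
W=(RT(o)@(Rtb@np.array([[.075,.055,.006],[.075,-.055,.006]]).T+ptb[:,None])).T+o['position']
print('panel corners',proj(s,W).round(1))
cv2.imwrite('pics/w9c.png',cv2.resize(s['pixels'][20:230,100:400,::-1],None,fx=2.6,fy=2.6,interpolation=cv2.INTER_CUBIC))
```

```text
ptb [-0.00431409  0.00372422  0.00881866] [[ 0.994 -0.006  0.112]
 [ 0.003 -0.997 -0.074]
 [ 0.112  0.074 -0.991]]
[ 0.48810141 -0.05461237  0.06163599] [ 0.092  0.028 -0.995]
panel in frame: pos [0.0038 0.0041 0.0525] yaw 0.05 pitch z(x+) -0.0229 roll z(y+) -0.0387
corner z [0.0563 0.0521 0.0529 0.0486]
tool shift to centre [-0.0038  0.004  -0.0005] yaw 0.05
[[169.3 106.7]
 [377.5 106.8]
 [124.5  62. ]
 [425.5  60.6]
 [272.4  83.9]]
panel corners [[153.6 101.2]
 [378.2  99.7]]
```

View pics/w9c.png

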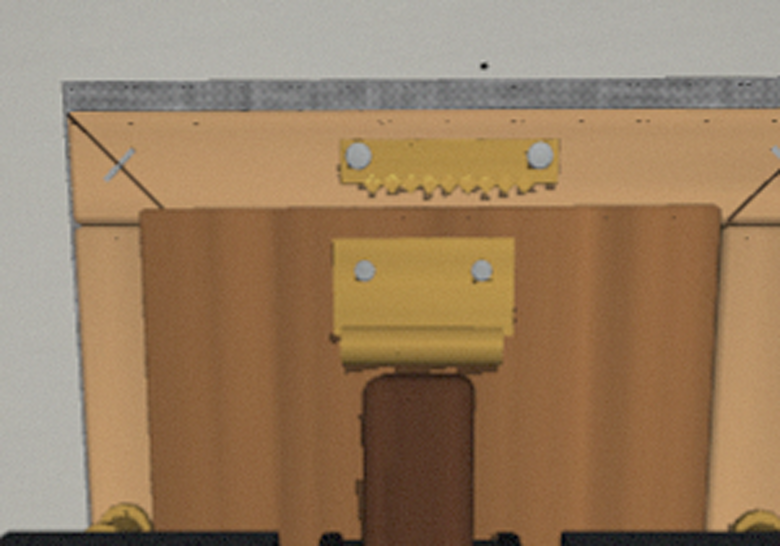

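Emit:
carry_out(
  increments=[
    [-0.003,0.002,0.005,0],
    [-0.003,0.002,0.005,0],
    [-0.0005,0,0.002,0],
  ],
)

```text
clock: 16.95
position: [0.4831, -0.0568, 0.0484]
orientation: [-0.016, 0.998, -0.043, 0.046]
contact_force: [-0.3, -0.5, -1.6]
finger_gap: 0.0199
```

```bash
cat > chk.py <<'E'
from pan import *
import sys
o=status.observe();print(o['clock'],o['position'],RT(o)[:,2].round(3),o['contact_force'].round(1))
panel(o)
if len(sys.argv)>1:
    n=sys.argv[1]; s=snap('wrist',n)
    X=np.array([[.078,.058,.033],[.078,-.058,.033],[.102,.082,.033],[.102,-.082,.033],[.09,0,.035]])
    print(proj(s,(RF@X.T).T+pF).round(1))
    cv2.imwrite('pics/%sc.png'%n,cv2.resize(s['pixels'][20:230,100:400,::-1],None,fx=2.6,fy=2.6,interpolation=cv2.INTER_CUBIC))
E
python3 chk.py w10
```

```text
ptb [-0.00431409  0.00372422  0.00881866] [[ 0.994 -0.006  0.112]
 [ 0.003 -0.997 -0.074]
 [ 0.112  0.074 -0.991]]
16.95 [ 0.48313858 -0.05678744  0.04843709] [ 0.094  0.028 -0.995] [-0.3 -0.5 -1.6]
panel in frame: pos [-0.0009  0.0014  0.0393] yaw 0.16 pitch z(x+) -0.0215 roll z(y+) -0.0385
corner z [0.043  0.0388 0.0398 0.0355]
tool shift to centre [0.0009 0.0014 0.    ] yaw 0.16
[[156.7  95. ]
 [380.8  95.2]
 [108.3  46.5]
 [432.9  45.2]
 [267.6  70.2]]
```

View pics/w10c.png

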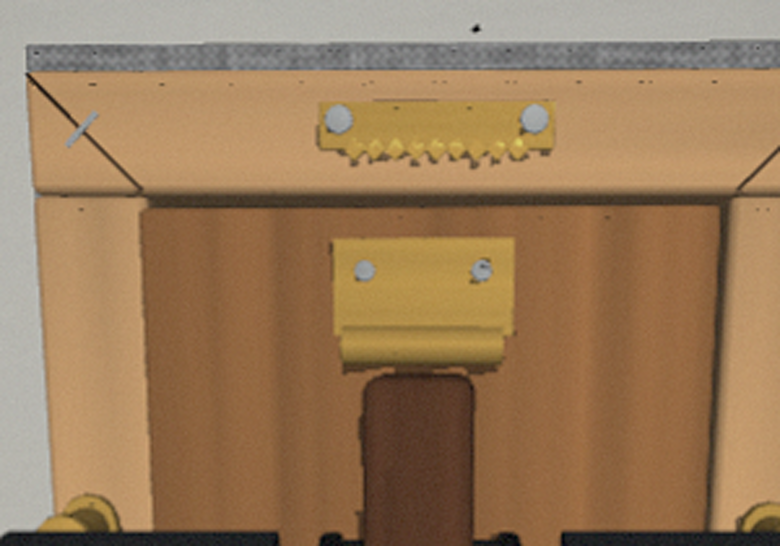

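Emit:
carry_out(
  increments=[
    [0.0005,0.001,0.002,0],
    [0,0.001,0.003,0],
    [-0.0005,0,0.003,0],
  ],
)

```text
clock: 17.3
position: [0.4846, -0.0588, 0.0408]
orientation: [-0.016, 0.998, -0.044, 0.048]
contact_force: [-0.7, 0.1, -1.4]
finger_gap: 0.0198
```

```bash
python3 chk.py w11
```

```text
ptb [-0.00431409  0.00372422  0.00881866] [[ 0.994 -0.006  0.112]
 [ 0.003 -0.997 -0.074]
 [ 0.112  0.074 -0.991]]
17.3 [ 0.48455687 -0.05880946  0.04076093] [ 0.096  0.028 -0.995] [-0.7  0.1 -1.4]
panel in frame: pos [ 0.0007 -0.0004  0.0316] yaw 0.15 pitch z(x+) -0.0191 roll z(y+) -0.038
corner z [0.0351 0.0309 0.0322 0.0281]
tool shift to centre [-0.0007 -0.0004 -0.    ] yaw 0.15
[[148.1  96.5]
 [381.5  96.6]
 [ 97.6  46. ]
 [435.7  44.5]
 [263.4  70.6]]
```

View pics/w11c.png

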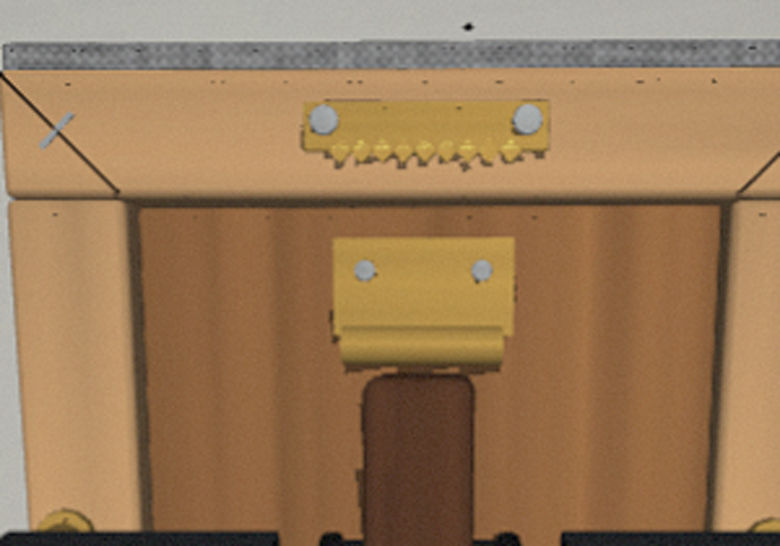

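Well centred: gaps are about 20 px left, 18 px right and 14 px at the hanger end of the crop. Lowering onto the plate and letting go.

Emit:
carry_out(
  increments=[
    [-0.0008,0,0.0025,0],
    [-0.0005,0,0.002,0],
  ],
)

```text
clock: 17.55
position: [0.4844, -0.0588, 0.0363]
orientation: [-0.016, 0.998, -0.043, 0.048]
contact_force: [-1.5, -1.5, 2.7]
finger_gap: 0.0197
```

Emit:
carry_out(
  increments=[
    [-0.0005,0,0,0],
    [-0.0005,0,0,0],
    [-0.0005,0,-0.001,0],
  ],
  claw=32,
)

```text
clock: 17.85
position: [0.4832, -0.0585, 0.0374]
orientation: [-0.016, 0.998, -0.043, 0.049]
contact_force: [0.1, -0.8, -0.6]
finger_gap: 0.027
```

```bash
python3 chk.py
```

```text
ptb [-0.00431409  0.00372422  0.00881866] [[ 0.994 -0.006  0.112]
 [ 0.003 -0.997 -0.074]
 [ 0.112  0.074 -0.991]]
17.85 [ 0.48323251 -0.05847975  0.03735947] [ 0.099  0.028 -0.995] [ 0.1 -0.8 -0.6]
panel in frame: pos [-0.0007 -0.0002  0.0282] yaw 0.16 pitch z(x+) -0.0164 roll z(y+) -0.0377
corner z [0.0315 0.0273 0.029  0.0249]
tool shift to centre [ 0.0007 -0.0002  0.0001] yaw 0.16
```

Emit:
carry_out(
  increments=[
    [0,0,-0.01,0],
    [0,0,-0.03,0],
    [-0.02,0,-0.04,0],
    [-0.02,0,-0.04,0],
    [0,0,0,0],
  ],
)

```text
clock: 18.35
position: [0.4305, -0.0583, 0.159]
orientation: [-0.016, 0.998, -0.043, 0.049]
contact_force: [1.4, -0.2, 0.6]
finger_gap: 0.0276
```

```bash
python3 chk.py w12
```

```text
ptb [-0.00431409  0.00372422  0.00881866] [[ 0.994 -0.006  0.112]
 [ 0.003 -0.997 -0.074]
 [ 0.112  0.074 -0.991]]
18.35 [ 0.43051958 -0.05829034  0.15900493] [ 0.098  0.028 -0.995] [ 1.4 -0.2  0.6]
panel in frame: pos [-0.0532 -0.0048  0.1498] yaw 0.21 pitch z(x+) -0.0168 roll z(y+) -0.0386
corner z [0.1532 0.149  0.1507 0.1464]
tool shift to centre [ 0.0529 -0.0045  0.0053] yaw 0.21
[[192.1  46.5]
 [334.7  46.1]
 [161.8  15.2]
 [366.4  13.9]
 [262.9  29.8]]
```

View pics/w12.png

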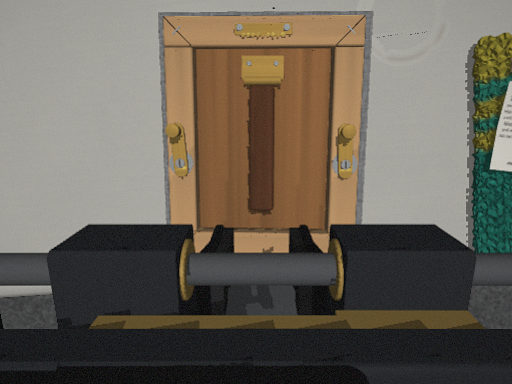

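The back sits evenly inside the recess with the hinge (263,68) at the hanger end (263,30). Both catches are clear. Closing the fingers to press on the leg top over the panel's centre.

Emit:
carry_out(
  increments=[
    [0.02,-0.003,0.028,0],
    [0.022,-0.003,0.028,0],
    [0,0,0.016,0],
    [0,0,0,0],
  ],
  claw=0,
  squeeze=15,
)

```text
clock: 18.8
position: [0.4818, -0.0536, 0.088]
orientation: [-0.017, 0.998, -0.043, 0.049]
contact_force: [-1.0, -0.8, 0.2]
finger_gap: 0.0044
```

```bash
python3 st.py .486 -.0535 .06 -5.15
```

```text
[ 0.4817571  -0.0535503   0.08801107] 18.8 0.004379752230921262 [-0.95972684 -0.77981563  0.20358934] [ 0.099  0.029 -0.995]
R (np.float64(0.07637164906448175), np.float64(71.32268743169831))
(array([0.0015, 0.0006, 0.0283]), 'toolx', np.float64(-5.06), 'yaw', np.float64(0.09))
```

Emit:
carry_out(
  increments=[
    [0.001,0,0.015,0],
    [0.0,0,0.013,0],
    [0,0,0.003,0],
  ],
)

```text
clock: 19.1
position: [0.4863, -0.0529, 0.0562]
orientation: [-0.016, 0.998, -0.043, 0.048]
contact_force: [0.0, 0.1, 0.5]
finger_gap: 0.0006
```

```bash
python3 st.py .486 -.0535 .05 -5.15
```

```text
[ 0.48628923 -0.05291082  0.05624796] 19.1 0.0005587935297674969 [0.00715818 0.12439122 0.46710591] [ 0.098  0.028 -0.995]
R (np.float64(0.07853531562398812), np.float64(68.33843211702887))
(array([-0.0008,  0.0008,  0.0062]), 'toolx', np.float64(-5.03), 'yaw', np.float64(0.12))
```

Emit:
carry_out(
  increments=[
    [-0.001,0,0.003,0],
    [-0.001,0,0.003,0],
    [-0.001,0,0.002,0],
  ],
)

```text
clock: 19.4
position: [0.486, -0.0526, 0.0501]
orientation: [-0.016, 0.998, -0.042, 0.05]
contact_force: [-1.1, -1.5, 6.9]
finger_gap: 0.0006
```

```bash
python3 st.py .486 -.0535 .0485 -5.15
```

```text
[ 0.48601608 -0.05264015  0.0500908 ] 19.4 0.0006286465150319165 [-1.12289619 -1.54080827  6.91756705] [ 0.102  0.027 -0.994]
R (np.float64(0.07868683902385493), np.float64(68.59602626413573))
(array([-0.0001,  0.0009,  0.0016]), 'toolx', np.float64(-4.93), 'yaw', np.float64(0.22))
```

Emit:
carry_out(
  increments=[
    [-0.0005,0.0003,0.0035,0],
    [-0.0005,0.0003,0.003,0],
  ],
)

```text
clock: 19.6
position: [0.4862, -0.0528, 0.0466]
orientation: [-0.016, 0.998, -0.042, 0.052]
contact_force: [-5.6, 3.4, 14.1]
finger_gap: 0.0004
```

Run:
```python
from h import *
for i in range(5):
    o=status.observe(); print(o['clock'],o['position'].round(4),o['contact_force'].round(1),o['joint_vel'].round(3)); snap('wrist','w13')
s=snap('scene','s13')
cv2.imwrite('pics/s13c.png',cv2.resize(s['pixels'][165:275,165:305,::-1],None,fx=5,fy=5,interpolation=cv2.INTER_CUBIC))
```

```text
19.6 [ 0.4862 -0.0528  0.0466] [-5.6  3.4 14.1] [-0.     0.016 -0.024  0.003  0.057  0.004]
19.65 [ 0.4862 -0.0528  0.0465] [-4.9  2.3 13.7] [ 0.003 -0.009  0.004  0.002 -0.011 -0.002]
19.7 [ 0.4862 -0.0528  0.0467] [-4.3  1.9 13.9] [ 0.001 -0.006  0.002  0.002 -0.008  0.001]
19.75 [ 0.4862 -0.0528  0.0468] [-4.4  2.  13.4] [-0.    -0.003  0.002 -0.002 -0.004 -0.001]
19.8 [ 0.4862 -0.0528  0.0469] [-4.7  1.8 13. ] [-0.    -0.002  0.001 -0.002 -0.    -0.   ]
```

View pics/w13.png

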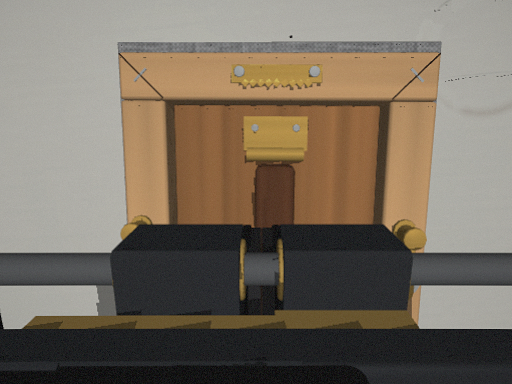

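View pics/s13c.png

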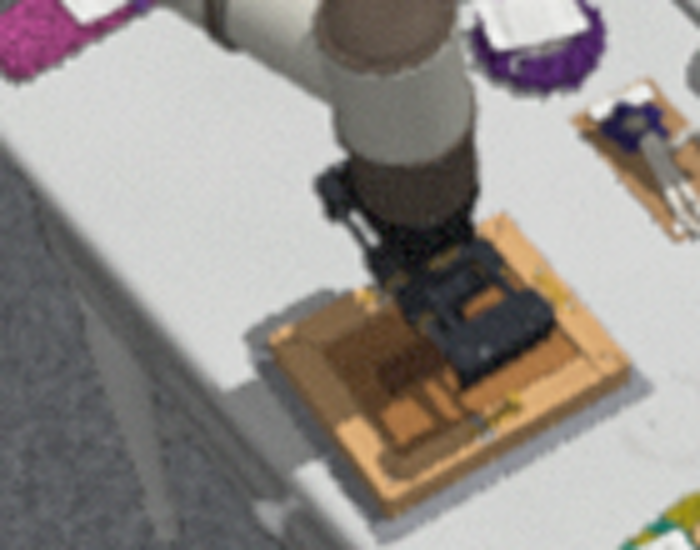

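The wrist view shows the panel sunk below the rails, parallel to the recess with even gaps. The force is 13 N, so I'll ease it to 10.

Emit:
carry_out(
  increments=[
    [-0.0007,0,0,0],
    [-0.0004,0,0.001,0],
  ],
)

```text
clock: 20.1
position: [0.4861, -0.0527, 0.0495]
orientation: [-0.016, 0.998, -0.041, 0.054]
contact_force: [-2.4, -1.0, 7.9]
finger_gap: 0.0003
```

```bash
cat > f.py <<'E'
from h import *
for i in range(6):
    o=status.observe(); print(o['clock'],o['position'].round(4),o['contact_force'].round(1)); snap('wrist','w14')
E
python3 f.py
```

```text
20.1 [ 0.4861 -0.0527  0.0495] [-2.4 -1.   7.9]
20.15 [ 0.4861 -0.0527  0.0495] [-2.3 -0.5  8.5]
20.2 [ 0.4861 -0.0527  0.0494] [-3.2 -0.5  7.9]
20.25 [ 0.4861 -0.0527  0.0494] [-3.  -0.3  8. ]
20.3 [ 0.4861 -0.0527  0.0493] [-2.8 -0.6  8.3]
20.35 [ 0.4861 -0.0527  0.0493] [-2.  -1.2  9. ]
```

Emit:
carry_out(
  increments=[
    [-0.0004,0,0.002,0],
  ],
)

```text
clock: 20.5
position: [0.4861, -0.0527, 0.0489]
orientation: [-0.016, 0.998, -0.041, 0.055]
contact_force: [-2.8, 0.2, 10.2]
finger_gap: 0.0004
```

```bash
sed -i 's/range(6)/range(14)/' f.py; python3 f.py
```

```text
20.5 [ 0.4861 -0.0527  0.0489] [-2.8  0.2 10.2]
20.55 [ 0.4861 -0.0527  0.0488] [-2.3 -0.5  9.3]
20.6 [ 0.4861 -0.0527  0.0489] [-3.5  0.1  9.4]
20.65 [ 0.4861 -0.0527  0.0489] [-2.7  0.3 10.3]
20.7 [ 0.4861 -0.0527  0.0489] [-2.5 -1.1  9.1]
20.75 [ 0.4861 -0.0527  0.0489] [-2.6 -0.3  9.3]
20.8 [ 0.4861 -0.0527  0.0489] [-2.8 -0.8  9.4]
20.85 [ 0.4861 -0.0527  0.0489] [-2.9 -1.   9.6]
20.9 [ 0.4861 -0.0527  0.0489] [-2.3 -0.5  8.5]
20.95 [ 0.4861 -0.0527  0.0489] [-3.1 -0.8  9.7]
21.0 [ 0.4861 -0.0527  0.0489] [-2.5 -0.8  9.3]
21.05 [ 0.4861 -0.0527  0.0489] [-2.3 -0.6  8.8]
21.1 [ 0.4861 -0.0527  0.0489] [-3.2 -0.9  9.5]
21.15 [ 0.4861 -0.0527  0.0489] [-3.5 -0.2  9. ]
```

Emit:
carry_out(
  increments=[
    [-0.0004,0,0.002,0],
  ],
)

```text
clock: 21.3
position: [0.4861, -0.0527, 0.0485]
orientation: [-0.016, 0.998, -0.04, 0.055]
contact_force: [-3.2, -0.6, 10.6]
finger_gap: 0.0001
```

```bash
python3 f.py
python3 - <<'E'
from h import *
s=load('w14');cv2.imwrite('pics/w14c.png',cv2.resize(s['pixels'][20:250,100:450,::-1],None,fx=2.2,fy=2.2,interpolation=cv2.INTER_CUBIC))
E
```

```text
21.3 [ 0.4861 -0.0527  0.0485] [-3.2 -0.6 10.6]
21.35 [ 0.4861 -0.0527  0.0485] [-3.1  0.  10.7]
21.4 [ 0.4861 -0.0527  0.0485] [-3.8  0.8  9.7]
21.45 [ 0.4861 -0.0527  0.0485] [-3.2 -0.5 10.5]
21.5 [ 0.4861 -0.0527  0.0485] [-3.8  0.9  9.9]
21.55 [ 0.4861 -0.0527  0.0485] [-4.  -0.2 10.3]
21.6 [ 0.4861 -0.0527  0.0485] [-2.8  0.8  9.8]
21.65 [ 0.4861 -0.0527  0.0485] [-2.8 -0.1  9.6]
21.7 [ 0.4861 -0.0527  0.0486] [-3.7 -0.7  9.8]
21.75 [ 0.4861 -0.0527  0.0486] [-4.2 -0.6 10.5]
21.8 [ 0.4861 -0.0527  0.0486] [-3.4 -0.6 10. ]
21.85 [ 0.4861 -0.0527  0.0485] [-3.5 -0.3 10.4]
21.9 [ 0.4861 -0.0527  0.0486] [-3.6  0.4  9.4]
21.95 [ 0.4861 -0.0527  0.0486] [-2.8 -0.2  9.7]
```

View pics/w14c.png

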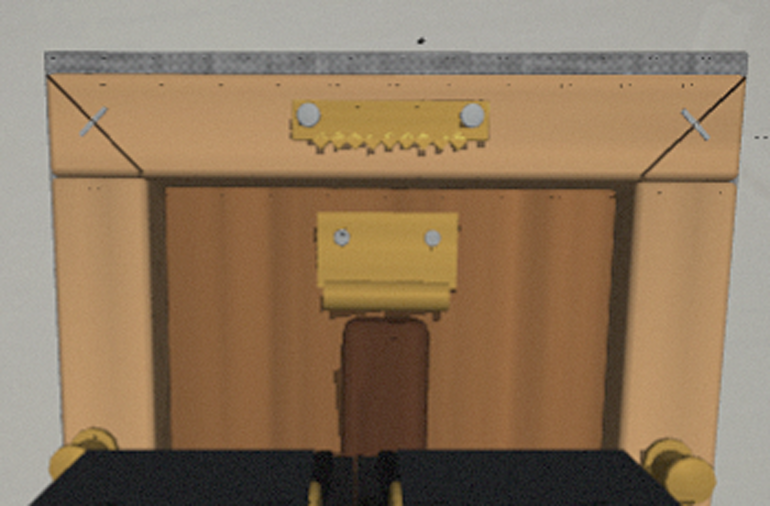

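The panel is flat and below the rails, with its far edge at crop row 187 against the rail edge at 178. The push reads a steady 10 N, so I'm handing in.

```bash
python3 -c "
from h import *
print(order.hand_in())"
```

```text
the job is handed in; nothing more can be done
None
```

The back is in the frame's recess, leg side up, with its hinge at the saw-tooth hanger end. The arm is holding it down at about 10 N, and I handed the job in at about 22 s. The hand-in reports no verdict.

- **Catches:** I swung the left one back first, then the right. A picture put both within about 0.05 rad of lying along their rails, before the back went in.
- **Back:** I lifted it by the leg, lowered it centred onto the sprung plate, let go, and pressed on the leg top with the closed fingertips.
- **Last checks:** The push held at 9.4 to 10.7 N over 0.65 s. The wrist picture showed the panel flat, inside the recess and below the rails. The knobs were still out over the rails.
- **Off the plan:**
  - The tool drifted to a tilt of about 0.1 rad during the job. I pressed on the leg instead of gripping it so that the tilt would not tip the panel.
  - A sideways force of about 3 N stayed on the fingertips at the end.
  - While setting the push it reached about 14 N, well under the 30 N limit for the glass.
- **Stock:** I moved none of it.

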